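# Stir up the bead mill and jog it

### The arm

A 6-joint arm with a two-finger parallel gripper is mounted at the origin on the work surface. World frame = base frame: x ahead of the robot, y to its left, z up, the work surface at z = 0. Lengths are in mm, angles in rad, forces in N, time in s.
With the tool pointing down it reaches from about 350 to 875 mm from the base axis. Payload 4.2 kg.
Tool frame: the origin (TCP) lies on the mounting face of the last link; the fingertips stand 173 mm ahead of it and the grasp point (between the pads) lies 155 mm ahead of it; z points along the fingers, y is the line along which they close (so a half turn about z gives the same grasp; the last joint's range is limited). The gripper opens to 85 mm and grips with 20 to 120 N. Pads are 22 mm wide; open, the fingers measure 114 mm over their backs; the gripper's body (76 mm by 85 mm) begins 54 mm behind the grasp point. The pads swing forward as they close: fully open they stand 13 mm farther back than shut.
Start: joints at [-0.966, 0.385, 0.008, 0, -1.194, -0.259], TCP at [211.858, -587.976, 404.712] pointing down, gripper open.
Joint ranges: [-3.14, 3.14], [-1.21, 2.06], [-1.07, 1.41], [-3.16, 2.05], [-2.99, -0.16], [-3.1, 3.1]. Speed limits (rad/s): [2.79, 2.79, 3.14, 3.14, 3.14, 3.14].

### API

Orientations are given as a unit quaternion [x, y, z, w].
In Python, from bench import arm gives the robot as it stands. The module is installed in compiled form; this text tells all that it offers.
- The arm moves only by the tool move_arm, never from a script. Its arguments are lists of equal length, an entry for each row: "fingers": the finger opening in mm, from 0 to 85.4; "travel": the shift along the tool's x, y, z in mm, a list of three; "dr": the turn, a rotation vector about the tool's x, y, z in rad, a list of three. A call has 1 to 10 rows; each row is the pose to reach, as a shift and turn from the pose commanded when the call began, along the tool's axes at that moment; what a row does not reach only later rows make up. A row lasts 1/10 s, in which the tool goes at most 50 mm and 8.59 degrees, less where a joint would pass 70% of its speed; a pose out of reach is approached as far as the arm can. A call with a gripper value outside its range is refused whole. The fingers move at their own pace and stop on an object; the grip force is fixed at half the most. Time passes only in rows, so rows that repeat a pose let the fingers close. It gives the time, the measured TCP pose, the force, the opening and the grip force at its end, in the units of the state.
- arm.read_state(): the state, without advancing time (a new reading comes with each control period).
- arm.get_image(name): name is "scene" or "side" or "wrist"; returns the picture (480x640x3 uint8, red, green, blue); there is no depth.
- arm.camera_model(name): a dict with "intrinsics" (3x3 intrinsics, pixels), "k1" (the pictures are not rectified: a ray, as slopes to the right and down, at radius r is drawn at 1 + k1 r^2 times it, then the intrinsics apply), "pose" (4x4, takes a point from camera to world coordinates). Camera axes: x right, y up, looking along -z (the intrinsics and any distortion apply to the point x, -y, -z); pixel columns grow to the right and rows downward; lengths in mm; the calibration is good to about 2 mm. A picture is of the moment at which its call begins: read the wrist's pose just before it. camera_model takes no time and is no camera call; for the wrist camera it gives the pose at the moment of the call.
- arm.job_done(): hands the job in; it is judged then, once.
The state is a dict: "clock": time; "joints": joint angles; "joint_vel": joint speeds; "joint_efforts": joint torques, N m; "position": TCP position; "ee_rot": TCP orientation; "contact_force": force on the tool from outside, world axes, zero at the start; "wrist_torque": the same for the moment, N m; "gripper_width": finger opening in mm; "grasp_force": force on a finger pad.
Only numpy, scipy, OpenCV 4.12 (cv2) and the standard library are available. Lean on these libraries where they do the work, as an engineer would, in place of code of your own. Each camera call takes 0.05 s, during which the arm holds its last target. There are 200 camera calls.

### The job

Take the rod from its stand, use it to stir the white beads in the mill's pot round and round until most of them have clearly shifted, keeping them all in the pot, and stand the rod back in its stand. Then, with the gripper's fingers, press the mill's spring-loaded lever halfway down, so that it is level with the bench, never letting it reach its stop, and finish while still holding it there. Touch the beads only with the rod, and do not disturb the jar, the bottle or the carton.

Things in the scene. Friction and masses are not known exactly. Their poses are not given: they have to be found in the camera images.
- lever (a joint): angle of the mill's spring-loaded dead-man lever: 0 rad at rest (sloping 0.2 rad up towards its pad), 0.2 rad halfway = lever level with the bench, 0.4 rad at its stop. Springs back when let go. Pushing down on the middle of the pad takes about 4 N to start, 8 N at halfway, 12 N at the stop
- lever_hinge (a point): middle of the lever's hinge, whose level axis runs along the mill's y, 108 mm above the bench; the lever's arm runs from here 97 mm towards the robot (mill's -x) to the middle of its pad
- lever_pad (a point): middle of the top of the lever's black finger pad, 46 mm (mill x) by 42 mm (mill y), 12 mm thick; moves with the lever: about 136 mm above the bench at rest, 117 mm when level (halfway), 98 mm at the stop. The pad is the lever's end nearest the robot, on the right half of the mill as the robot sees it
- mill: bench bead mill, fixed to the bench: cream box 200 mm (x) by 320 mm (y), its flat deck 60 mm above the bench; origin centre of its underside; x points from its front face (towards the robot) to its back, y to the robot's left. On the deck's left half stands the steel pot, on its right half the lever, with two upright grey cheeks at the hinge reaching 120 mm above the bench
- pot_floor (a point): centre of the inner floor of the round steel pot, 65 mm above the bench. The pot is part of the mill; inner radius 44 mm at the floor and 46 mm at the rim, wall 4 mm
- pot_rim (a point): centre of the mouth of the pot, 60 mm above its inner floor, level with the top of the wall
- rod: stirring rod, 155 mm long, about 80 g: steel stem 12 mm across and 110 mm long, and at its top a square black plastic grip 22 x 22 mm and 45 mm high (110 to 155 mm above the tip). Origin at the middle of the lower tip; z runs up along the rod; x and y are square to the grip's faces. It starts upright in the stand, a little loose
- rod_tip (a point): middle of the rod's lower end
- rod_grip (a point): middle of the rod's square grip, 132 mm above the tip
- stand: aluminium block 75 x 75 x 70 mm high, fixed to the bench, with one upright round hole in the middle of its top; origin centre of its underside
- stand_hole0 (a point): centre of the mouth of the stand's hole, level with its top, 70 mm above the bench; hole 18 mm across with a 3 mm chamfer, 60 mm deep: the rod's tip rests on its bottom, and its grip then begins 50 mm above the stand
- jar: bystander: closed amber jar, 64 mm across, 75 mm high; origin centre of its underside
- bottle: bystander: closed amber bottle, 62 mm across, 130 mm high; origin centre of its underside
- carton: bystander: low cardboard carton 70 x 110 x 35 mm; origin centre of its underside
- bead1: loose white ceramic grinding bead lying in the pot, ball 22 mm across, 22 g; origin at its centre
- bead2: loose white ceramic grinding bead lying in the pot, ball 22 mm across, 22 g; origin at its centre
- bead3: loose white ceramic grinding bead lying in the pot, ball 22 mm across, 22 g; origin at its centre
- bead4: loose white ceramic grinding bead lying in the pot, ball 22 mm across, 22 g; origin at its centre
- bead5: loose white ceramic grinding bead lying in the pot, ball 22 mm across, 22 g; origin at its centre
- bead6: loose white ceramic grinding bead lying in the pot, ball 22 mm across, 22 g; origin at its centre
Things that resemble listed ones, but are neither listed nor needed, are in the scene too. Leave any turquoise look-alike of the stand alone.

How it is judged (in metres and radians):
On the way, in this order (a step that is already met when the one before it is completed fails the run):
1. the held rod's tip is down among the beads in the pot (z of rod_tip in the frame of pot_floor below 0.025 m and horizontal distance between rod_tip and pot_floor below 0.045 m and contact force between the fingers and rod above 1 N), for 0.1 s.
2. at least four of the six beads lie more than 20 mm from where they started, all still in the pot, with the held rod in the pot (all of step 1 and horizontal distance between each of bead1, bead2, bead3, bead4, bead5, bead6 and pot_floor below 0.048 m and z of each of bead1, bead2, bead3, bead4, bead5, bead6 in the frame of pot_floor below 0.06 m and (distance of each of bead1, bead2, bead3, bead4 from where it was at the start of the episode above 0.02 m or distance of each of bead1, bead2, bead3, bead5 from where it was at the start of the episode above 0.02 m or distance of each of bead1, bead2, bead3, bead6 from where it was at the start of the episode above 0.02 m or distance of each of bead1, bead2, bead4, bead5 from where it was at the start of the episode above 0.02 m or distance of each of bead1, bead2, bead4, bead6 from where it was at the start of the episode above 0.02 m or distance of each of bead1, bead2, bead5, bead6 from where it was at the start of the episode above 0.02 m or distance of each of bead1, bead3, bead4, bead5 from where it was at the start of the episode above 0.02 m or distance of each of bead1, bead3, bead4, bead6 from where it was at the start of the episode above 0.02 m or distance of each of bead1, bead3, bead5, bead6 from where it was at the start of the episode above 0.02 m or distance of each of bead1, bead4, bead5, bead6 from where it was at the start of the episode above 0.02 m or distance of each of bead2, bead3, bead4, bead5 from where it was at the start of the episode above 0.02 m or distance of each of bead2, bead3, bead4, bead6 from where it was at the start of the episode above 0.02 m or distance of each of bead2, bead3, bead5, bead6 from where it was at the start of the episode above 0.02 m or distance of each of bead2, bead4, bead5, bead6 from where it was at the start of the episode above 0.02 m or distance of each of bead3, bead4, bead5, bead6 from where it was at the start of the episode above 0.02 m)), for 0.02 s.
3. the rod stands in its stand again and is let go (z of rod_tip in the frame of stand_hole0 below -0.045 m and horizontal distance between rod_tip and stand_hole0 below 0.012 m and angle between rod's own z axis and vertical below 0.25 rad and contact force between the fingers and rod below 0.2 N), for 0.3 s.
4. the lever is held about halfway down by the fingers (value of joint lever between 0.13 and 0.27 rad and contact force between the fingers and lever above 3 N), for 0.5 s.
At the end, for the whole second after the job is handed in: the fingers hold the lever at rest at 0.13 to 0.27 rad (halfway is 0.20) with more than 3 N; the rod stands in its stand's hole, tip at least 45 mm deep, untouched; all six beads are in the pot (all of step 3 and all of step 4 and velocity of joint lever between -0.05 and 0.05 rad/s and horizontal distance between each of bead1, bead2, bead3, bead4, bead5, bead6 and pot_floor below 0.048 m and z of each of bead1, bead2, bead3, bead4, bead5, bead6 in the frame of pot_floor below 0.06 m); the arm keeps its last pose, push and grip.
It fails at once if the lever is pushed to its stop (beyond 0.37 rad) (value of joint lever above 0.37 rad).
It fails at once if a bead leaves the pot (horizontal distance between any of bead1, bead2, bead3, bead4, bead5, bead6 and pot_floor above 0.06 m).
It fails at once if the fingers touch a bead (contact force between the fingers and bead1 above 0.5 N or contact force between the fingers and bead2 above 0.5 N or contact force between the fingers and bead3 above 0.5 N or contact force between the fingers and bead4 above 0.5 N or contact force between the fingers and bead5 above 0.5 N or contact force between the fingers and bead6 above 0.5 N).
It fails at once if the jar, the bottle or the carton is pushed more than 20 mm or tipped over (distance of any of jar, bottle, carton from where it was at the start of the episode above 0.02 m or angle between any of jar, bottle, carton's own z axis and vertical above 0.5 rad).
It also fails if it takes over 72 s, if anything falls off the work surface, if the arm or the gripper's body presses on something with over 40 N, if the wrist force passes 120 N, or if a joint passes its speed limit or range.

## Working session

There is one attempt and no reset: what is moved stays moved. The work goes in short steps, Python scripts to look and compute and a tool call to move; the robot and the scene stay as the last step left them, time stands still between calls to the robot, and variables do not carry over. Pictures are saved under pics/ and viewed, at most 10 in all, crops included, and the job is handed in when it is done.

Besides the shell and the picture viewer there is one more tool, called after "Call:" as name(argument=value, ...) on one line, values as JSON. move_arm: Moves the arm, as the interface text tells. Its arguments: {"type":"object","properties":{"fingers":{"type":"array","items":{"type":"number"}},"travel":{"type":"array","items":{"type":"array","items":{"type":"number"}}},"dr":{"type":"array","items":{"type":"array","items":{"type":"number"}}}},"required":["fingers","travel","dr"]}

```bash
mkdir -p pics
cat > h.py <<'E'
import numpy as np, cv2
from bench import arm
from scipy.spatial.transform import Rotation as R
def snap(n,f):
    m=arm.camera_model(n); im=arm.get_image(n); cv2.imwrite('pics/'+f,im[:,:,::-1]); np.save('pics/'+f+'.npy',np.array([m['intrinsics'],m['k1'],m['pose']],dtype=object),allow_pickle=True); return im,m
def load(f):
    a=np.load('pics/'+f+'.npy',allow_pickle=True); return dict(intrinsics=np.array(a[0],float),k1=float(a[1]),pose=np.array(a[2],float))
def ray(m,u,v):
    K=m['intrinsics']; D=np.array([m['k1'],0,0,0,0.])
    x,y=cv2.undistortPoints(np.array([[[u,v]]],float),K,D)[0,0]
    P=m['pose']; d=P[:3,:3]@np.array([x,-y,-1]); return P[:3,3],d
def atz(m,u,v,z):
    o,d=ray(m,u,v); return o+d*(z-o[2])/d[2]
def proj(m,p):
    P=m['pose']; c=P[:3,:3].T@(np.array(p,float)-P[:3,3]); x,y=c[0]/-c[2],-c[1]/-c[2]
    s=1+m['k1']*(x*x+y*y); q=m['intrinsics']@[x*s,y*s,1]; return q[:2]
E
python3 - <<'E'
from h import *
s=arm.read_state(); print({k:np.round(v,3) for k,v in s.items()})
for n in('scene','side'):
    im,m=snap(n,n+'0.png'); print(n,np.round(m['pose'],2).tolist(),np.round(m['intrinsics'],1).tolist(),m['k1'])
E
```

```text
{'clock': np.float64(0.0), 'joints': array([-9.660e-01,  3.860e-01,  7.000e-03, -1.000e-03, -1.194e+00,
       -2.590e-01]), 'joint_vel': array([ 0.002,  0.   ,  0.   ,  0.   , -0.002,  0.   ]), 'joint_efforts': array([ 2.0000e-03, -3.9229e+01,  1.8840e+01,  4.1860e+00, -5.0000e-03,
       -0.0000e+00]), 'position': array([ 211.774, -587.796,  403.596]), 'ee_rot': array([-0.172,  0.985,  0.001, -0.   ]), 'contact_force': array([ 0.3  ,  0.054, -0.135]), 'wrist_torque': array([-0.028, -0.034,  0.016]), 'grasp_force': np.float64(0.0), 'gripper_width': np.float64(85.061)}
scene [[-0.59, -0.67, 0.45, 1245.19], [0.8, -0.49, 0.34, 480.5], [-0.0, 0.56, 0.83, 1247.65], [0.0, 0.0, 0.0, 1.0]] [[502.7, 0.0, 321.1], [0.0, 502.7, 242.0], [0.0, 0.0, 1.0]] -0.021899575075388308
side [[0.9, 0.28, -0.32, 264.48], [-0.43, 0.56, -0.71, -818.87], [-0.02, 0.78, 0.62, 829.89], [0.0, 0.0, 0.0, 1.0]] [[464.0, 0.0, 319.5], [0.0, 464.0, 251.5], [0.0, 0.0, 1.0]] -0.08992790175141885
```

View pics/scene0.png

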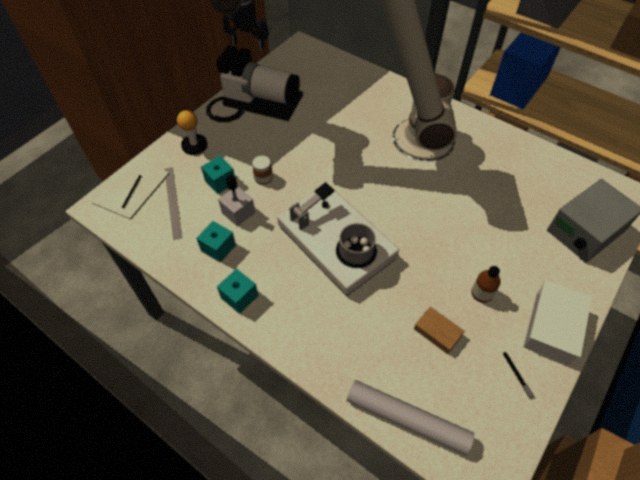

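View pics/side0.png

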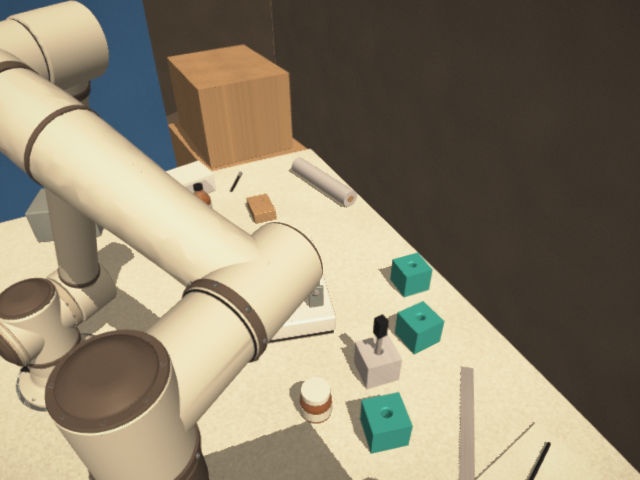

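The scene picture shows the rod's grip at (232,184) in the aluminium stand (237,206), the jar at (262,168), the pot's rim at (357,240), the lever pad at (324,190), the bottle at (487,283) and the carton at (440,328). In the side picture the stand is at (378,355) and the jar at (316,400); the arm hides the mill.

Run:
```python
from h import *
m=load('scene0.png')
for n,u,v,z in [('grip',232,184,142),('standtop',236,200,70),('pot rim',357,240,125),('pad',324,190,136),('jar top',262,160,75),('bottle',488,270,130),
 ('deck L',278,222,60),('deck near',350,288,60),('deck R',398,250,60),('deck far',318,186,60)]: print(n,atz(m,u,v,z).round(1))
m=load('side0.png')
for n,u,v,z in [('griptop',381,319,165),('standtop',378,350,70),('jar top',316,386,75)]: print(n,atz(m,u,v,z).round(1))
m=arm.camera_model('wrist'); s=arm.read_state()
T=np.eye(4);T[:3,:3]=R.from_quat(s['ee_rot']).as_matrix();T[:3,3]=s['position']
print(T.round(3).tolist(),'cam in tool',(np.linalg.inv(T)@m['pose']).round(3).tolist(),m['intrinsics'].tolist() if hasattr(m['intrinsics'],'tolist') else m['intrinsics'],m['k1'])
```

```text
grip [ 632.4 -296.9  142. ]
standtop [ 632.4 -295.2   70. ]
pot rim [570.5  98.5 125. ]
pad [489.  -72.2 136. ]
jar top [ 464.2 -334.7   75. ]
bottle [450.1 427.  130. ]
deck L [ 616.  -146.5   60. ]
deck near [672.2 149.2  60. ]
deck R [491.1 189.   60. ]
deck far [ 435.3 -134.5   60. ]
griptop [ 627.3 -303.4  165. ]
standtop [ 628.2 -302.5   70. ]
jar top [ 473.6 -329.6   75. ]
[[-0.941, -0.339, -0.001, 211.809], [-0.339, 0.941, 0.002, -587.838], [0.0, 0.002, -1.0, 403.712], [0.0, 0.0, 0.0, 1.0]] cam in tool [[-0.0, 0.951, 0.311, 79.361], [1.0, 0.001, -0.001, 0.091], [-0.001, 0.311, -0.951, 30.642], [0.0, 0.0, 0.0, 1.0]] [[391.5834537316652, 0.0, 318.1375064505934], [0.0, 391.5834537316652, 237.59852929391658], [0.0, 0.0, 1.0]] -0.03308745374525871
```

Call:
move_arm(fingers=[85,85,85,85,85,85,85,85,85,85], travel=[[-496,319,-96],[-496,319,-96],[-496,319,-96],[-496,319,-96],[-496,319,-96],[-496,319,-96],[-496,319,-96],[-496,319,-96],[-496,319,-96],[-496,319,-96]], dr=[[0,0,0],[0,0,0],[0,0,0],[0,0,0],[0,0,0],[0,0,0],[0,0,0],[0,0,0],[0,0,0],[0,0,0]])

```text
clock: 1.1
position: [512.6, -194.2, 485.2]
ee_rot: [-0.172, 0.985, 0.0, -0.0]
contact_force: [1.0, -0.6, 0.7]
gripper_width: 85.1
grasp_force: 0.0
```

Call:
move_arm(fingers=[85,85,85,85], travel=[[-40,25,-8],[-79,50,-15],[-79,50,-15],[-79,50,-15]], dr=[[0,0,0],[0,0,0],[0,0,0],[0,0,0]])

```text
clock: 1.5
position: [569.8, -121.3, 499.1]
ee_rot: [-0.173, 0.985, 0.0, -0.001]
contact_force: [-0.3, -0.6, -0.3]
gripper_width: 84.9
grasp_force: 0.0
```

Run:
```python
from h import *
im,m=snap('wrist','w0.png'); im,m=snap('wrist','w0.png'); s=arm.read_state();print(s['position'],s['clock'])
cv2.imwrite('pics/w0v.png',cv2.resize(im[:,:,::-1],(800,600),interpolation=cv2.INTER_CUBIC))
```

```text
[ 568.77047835 -122.79501618  499.52166497] 1.6
```

View pics/w0v.png

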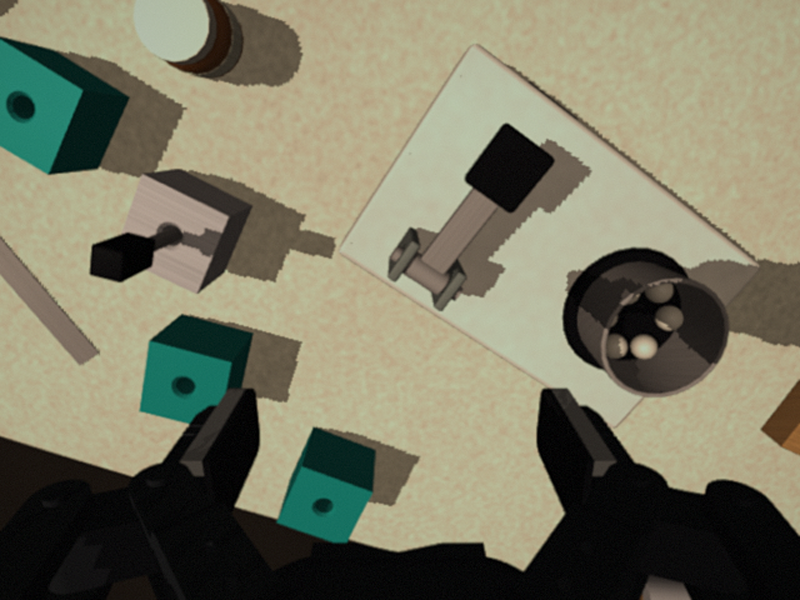

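The wrist picture (800x600) shows the rod in its stand, with its grip at (122,257) and the hole at (170,235). The lever pad is at (510,168), the hinge at (430,272), the deck corners at (475,44), (757,262) and (340,247), and the pot mouth at about (665,330) with the beads inside.

Run:
```python
from h import *
m=load('w0.png'); f=lambda u,v,z:atz(m,u*.8,v*.8,z)
for n,u,v,z in [('c1',475,44,60),('c2',757,262,60),('c3',340,247,60),('c4',615,427,60),('hole',169,235,70),('hingepins',430,276,108),('pot L',601,330,125),('pot R',728,322,125),('pot B',658,396,125),('pad c',510,168,136),('pad1',507,123,136),('pad2',554,161,136),('pad3',511,212,136),('pad4',466,180,136),('jar',172,22,75),
 ('st1',145,172,70),('st4',198,292,70),('cheekL',409,254,120),('cheekR',450,288,120)]: print(n,f(u,v,z).round(1))
# model: mill from corners c1 (front right),c2(front left),c3(back right)
c1,c2,c3=[f(*q,60)[:2] for q in((475,44),(757,262),(340,247))]
c4=f(615,427,60)[:2]
src=np.array([[-100,-160],[-100,160],[100,-160]],float);dst=np.array([c1,c2,c3])
a=src-src.mean(0);b=dst-dst.mean(0);th=np.arctan2((a[:,0]*b[:,1]-a[:,1]*b[:,0]).sum(),(a*b).sum())
Rm=np.array([[np.cos(th),-np.sin(th)],[np.sin(th),np.cos(th)]]);t=dst.mean(0)-Rm@src.mean(0)
print('mill',t,th, 'resid',(dst-(src@Rm.T+t)).round(1).tolist())
```

```text
c1 [ 409.4 -116.4   60. ]
c2 [482.3 181.9  60. ]
c3 [ 593.6 -164.5   60. ]
c4 [672.6 140.5  60. ]
hole [ 629.3 -300.9   70. ]
hingepins [580.2 -91.1 108. ]
pot L [571.8  43.9 125. ]
pot R [532.7 133.9 125. ]
pot B [607.1 113.9 125. ]
pad c [486.4 -72.3 136. ]
pad1 [461.1 -85.4 136. ]
pad2 [472.3 -46.7 136. ]
pad3 [512.8 -59.9 136. ]
pad4 [503.6 -96.7 136. ]
jar [ 472.5 -330.2   75. ]
st1 [ 585.6 -329.8   70. ]
st4 [ 669.7 -267.    70. ]
cheekL [ 567.  -113.4  120. ]
cheekR [581.  -75.6 120. ]
mill [540.42680921  10.59260255] -0.24586457058435338 resid [[4.9, 3.8], [-0.1, -8.2], [-4.9, 4.4]]
```

Call:
move_arm(fingers=[85,85,85,85,85,85], travel=[[2,-38,19],[4,-86,43],[6,-132,66],[6,-175,87],[6,-190,95],[6,-190,95]], dr=[[0,0,0],[0,0,0],[0,0,0],[0,0,0],[0,0,0],[0,0,0]])

```text
clock: 2.2
position: [627.0, -306.6, 401.6]
ee_rot: [-0.169, 0.986, 0.001, -0.002]
contact_force: [-0.3, 0.1, 0.1]
gripper_width: 85.3
grasp_force: 0.0
```

Run:
```python
from h import *
im,m=snap('wrist','w1.png'); im,m=snap('wrist','w1.png'); s=arm.read_state();print(s['position'],s['ee_rot'],s['clock'])
m0=load('w0.png');w0=cv2.imread('pics/w0.png')
# left: stand closeup; right: pot overlay
print('hole pix',proj(m,[630,-300,70]))
print('potc',atz(m0,664*.8,334*.8,125))
# mill overlay on w0
M0=np.array([546.,8.]);th=-.243
def mw(x,y,z): c,s_=np.cos(th),np.sin(th); return [M0[0]+c*x-s_*y,M0[1]+s_*x+c*y,z]
S=3;x0,y0=420,170
b=cv2.resize(w0[y0:y0+160,x0:x0+200],None,fx=2,fy=2,interpolation=cv2.INTER_CUBIC)
a=im[100:400,150:550,::-1]
out=np.vstack([a,b[:300]]) if b.shape[0]>=300 else a
cv2.imwrite('pics/w1v.png',out)
```

```text
[ 627.31161316 -303.83358977  405.28212701] [-1.71258851e-01  9.85226057e-01  3.95362546e-06 -1.48420128e-04] 2.3
hole pix [321.54079751 220.42178968]
potc [558.25661027  91.56460232 125.        ]
```

View pics/w1v.png

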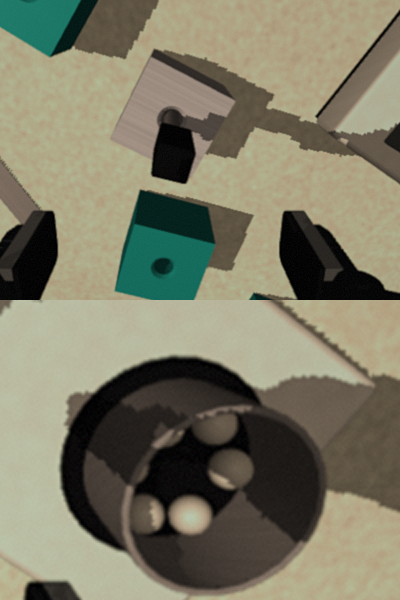

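The upper part shows the leaning black grip at about pixel (322,250) and the hole at about (321,218). The lower part shows the pot rim centred at about (532,269.5) in w0, with its beads. I need the grip's yaw, so I'll brighten a crop.

Run:
```python
from h import *
m0=load('w0.png');m=load('w1.png')
print('potc',atz(m0,532,269.5,125), 'hole',atz(m,321,218,70))
im=cv2.imread('pics/w1.png')[200:300,270:390].astype(float)
im=np.clip(255*(im/255)**.35*1.1-20,0,255).astype(np.uint8)
a=cv2.resize(im,None,fx=4,fy=4,interpolation=cv2.INTER_CUBIC)
im=cv2.imread('pics/w1.png')[60:270,230:420]
b=cv2.resize(im,None,fx=400/210,fy=400/210,interpolation=cv2.INTER_CUBIC)[:, :320]
cv2.imwrite('pics/g.png',np.hstack([a,b]))
```

```text
potc [560.09374052  93.49834484 125.        ] hole [ 628.25218344 -301.08793841   70.        ]
```

View pics/g.png

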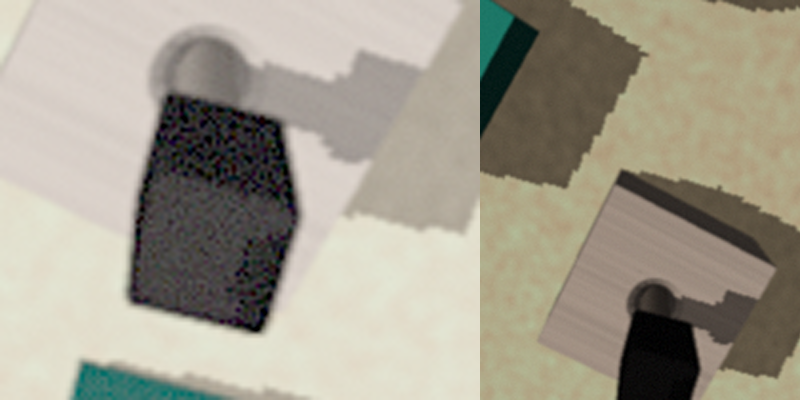

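The grip's top face has corners at crop positions (145,178), (297,213), (262,330) and (130,300). The hole's centre is at (201,75).

Run:
```python
from h import *
m=load('w1.png'); s=arm.read_state()
P=[atz(m,270+u/4,200+v/4,165)for u,v in[(145,178),(297,213),(262,330),(130,300)]]
P=np.array(P);print(P.round(1),P.mean(0).round(1),'sides',np.linalg.norm(P-np.roll(P,-1,0),axis=1).round(1))
d=np.roll(P,-1,0)-P; print(np.degrees(np.arctan2(d[:,1],d[:,0])).round(1))
print('hole',atz(m,270+201/4,200+75/4,70).round(1))
Rt=R.from_quat(s['ee_rot']).as_matrix(); print(Rt.round(3), s['position'])
```

```text
[[ 621.7 -313.2  165. ]
 [ 619.5 -291.2  165. ]
 [ 638.1 -289.6  165. ]
 [ 640.  -309.2  165. ]] [ 629.8 -300.8  165. ] sides [22.1 18.7 19.7 18.8]
[  95.8    5.   -84.4 -167.6]
hole [ 629.  -301.4   70. ]
[[-0.941 -0.337 -0.   ]
 [-0.337  0.941 -0.   ]
 [ 0.     0.    -1.   ]] [ 627.31161316 -303.83358977  405.28212701]
```

Call:
move_arm(fingers=[85,85,85,85,85], travel=[[0,0,25],[0,0,55],[0,0,55],[0,0,55],[0,0,55]], dr=[[0,0,0.12],[0,0,0.23],[0,0,0.23],[0,0,0.23],[0,0,0.23]])

```text
clock: 2.8
position: [628.5, -302.7, 353.2]
ee_rot: [-0.059, 0.998, -0.001, 0.002]
contact_force: [-0.1, 0.2, 0.4]
gripper_width: 85.0
grasp_force: 0.0
```

```bash
cat >> h.py <<'E'
def avg(n=4):
    p=[];q=[]
    for i in range(n):
        s=arm.read_state();p.append(s['position']);q.append(R.from_quat(s['ee_rot']).as_matrix());arm.get_image('side')
    s=arm.read_state();p.append(s['position'])
    Rm=R.from_matrix(np.mean(q,0)); print(np.round(p,1).tolist()); print('mean',np.mean(p,0).round(2),'\n',Rm.as_matrix().round(4),'t',s['clock'],'F',s['contact_force'].round(1),'w',s['gripper_width'],s['grasp_force'])
    return np.mean(p,0),Rm.as_matrix()
E
python3 -c "from h import *;avg(4)"
```

```text
[[628.5, -302.7, 353.2], [628.4, -302.8, 353.0], [628.3, -302.9, 352.6], [628.2, -303.0, 352.1], [628.1, -303.0, 351.7]]
mean [ 628.31 -302.87  352.5 ] 
 [[-0.9931 -0.1174  0.0039]
 [-0.1174  0.9931 -0.0015]
 [-0.0037 -0.0019 -1.    ]] t 3.0 F [ 0.6 -0.4 -0.4] w 85.24181529282305 0.0
```

Call:
move_arm(fingers=[85,85,85,85,0,0,0,0,0,0], travel=[[-1,1.5,20],[-1,1.5,40],[-1,1.5,51],[-1,1.5,51],[-1,1.5,51],[-1,1.5,51],[-1,1.5,51],[-1,1.5,51],[-1,1.5,51],[-1,1.5,51]], dr=[[0,0,0],[0,0,0],[0,0,0],[0,0,0],[0,0,0],[0,0,0],[0,0,0],[0,0,0],[0,0,0],[0,0,0]])

```text
clock: 4.0
position: [629.0, -301.5, 299.9]
ee_rot: [-0.058, 0.998, -0.0, 0.001]
contact_force: [0.2, 0.9, 2.2]
gripper_width: 21.9
grasp_force: 58.6
```

```bash
python3 -c "from h import *;avg(2)"
```

```text
[[629.0, -301.5, 299.9], [629.0, -301.5, 299.9], [629.0, -301.5, 299.9]]
mean [ 628.97 -301.51  299.87] 
 [[-9.933e-01 -1.157e-01  1.100e-03]
 [-1.157e-01  9.933e-01 -5.000e-04]
 [-1.000e-03 -6.000e-04 -1.000e+00]] t 4.1 F [-0.1  0.8  3. ] w 20.99108262920467 58.592721819877625
```

Call:
move_arm(fingers=[0,0,0,0,0,0,0,0,0,0], travel=[[0,0,-20],[0,0,-55],[0,0,-95],[0,0,-130],[0,10,-150],[2,40,-150],[4,80,-150],[7,120,-150],[9,160,-150],[11,200,-150]], dr=[[0,0,0],[0,0,0],[0,0,0],[0,0,0],[0,0,0],[0,0,0],[0,0,0],[0,0,0],[0,0,0],[0,0,0]])

```text
clock: 5.1
position: [594.2, -102.7, 448.4]
ee_rot: [-0.058, 0.998, 0.0, -0.0]
contact_force: [1.2, 1.0, -1.1]
gripper_width: 21.1
grasp_force: 59.0
```

Call:
move_arm(fingers=[0,0,0,0,0,0,0,0], travel=[[2,40,0],[4,80,0],[7,120,0],[10,160,0],[11,188,0],[12,200,0],[12,200,0],[12,200,0]], dr=[[0,0,0],[0,0,0],[0,0,0],[0,0,0],[0,0,0],[0,0,0],[0,0,0],[0,0,0]])

```text
clock: 5.9
position: [559.8, 92.7, 448.8]
ee_rot: [-0.058, 0.998, -0.0, -0.0]
contact_force: [-0.4, -0.1, 0.6]
gripper_width: 21.1
grasp_force: 58.9
```

Run:
```python
from h import *
avg(4)
im,m=snap('wrist','w2.png')
print(proj(m,[560,93.5,125]),proj(m,[560,93.5,160]))
cv2.imwrite('pics/w2v.png',cv2.resize(im[80:440,100:580,::-1],(800,600),interpolation=cv2.INTER_CUBIC))
```

```text
[[559.8, 92.7, 448.8], [559.9, 92.3, 448.8], [560.0, 92.1, 448.8], [560.0, 92.0, 448.9], [560.0, 92.1, 449.0]]
mean [559.92  92.26 448.85] 
 [[-9.934e-01 -1.145e-01 -5.000e-04]
 [-1.145e-01  9.934e-01 -3.000e-04]
 [ 5.000e-04 -3.000e-04 -1.000e+00]] t 6.1 F [-0.4 -0.5 -0.3] w 21.598125564617717 58.891852498054504
[319.31312304 217.91793844] [319.5201907  231.21658015]
```

View pics/w2v.png

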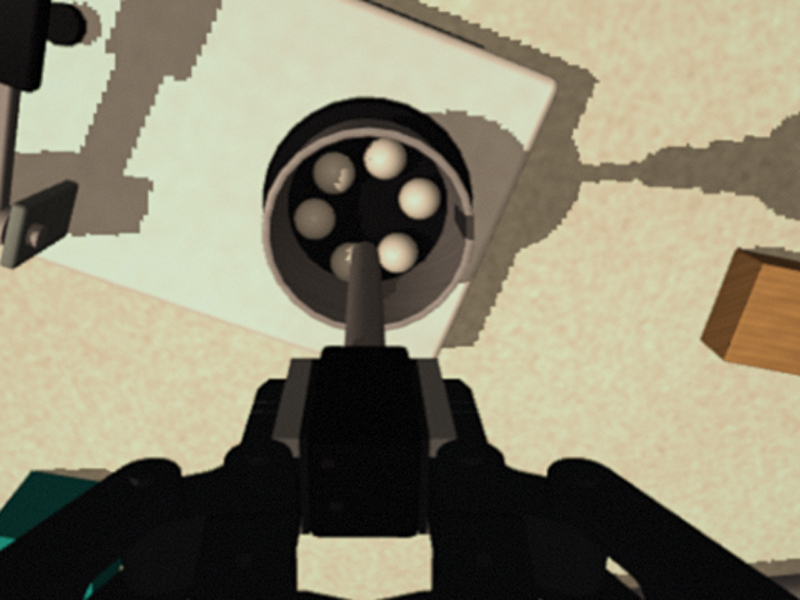

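The rim is centred at crop position (368,228) and the rod tip at (364,248), so the rod is about 3 mm from the pot's axis. The six beads lie in a ring along the wall and the middle is free, so the rod can go straight down, then out through the gap on the right.

Call:
move_arm(fingers=[0,0,0,0,0,0,0,0,0,0], travel=[[0.7,2.8,0],[0.7,2.8,15],[0.7,2.8,35],[0.7,2.8,55],[0.7,2.8,75],[0.7,2.8,88],[0.7,2.8,88],[0.7,2.8,88],[0.7,2.8,88],[0.7,2.8,88]], dr=[[0,0,0],[0,0,0],[0,0,0],[0,0,0],[0,0,0],[0,0,0],[0,0,0],[0,0,0],[0,0,0],[0,0,0]])

```text
clock: 7.15
position: [559.0, 95.9, 362.2]
ee_rot: [-0.058, 0.998, 0.0, 0.001]
contact_force: [-1.2, -0.4, 0.1]
gripper_width: 21.5
grasp_force: 58.9
```

Call:
move_arm(fingers=[0,0,0,0,0,0,0,0,0,0], travel=[[-3.7,9.3,0],[-7.1,17.6,0],[-10.5,26,0],[-1,28,0],[8.7,26.6,0],[17.2,22.1,0],[23.7,14.8,0],[27.4,5.8,0],[27.7,-3.9,0],[24.7,-13.1,0]], dr=[[0,0,0],[0,0,0],[0,0,0],[0,0,0],[0,0,0],[0,0,0],[0,0,0],[0,0,0],[0,0,0],[0,0,0]])

```text
clock: 8.15
position: [534.8, 79.1, 360.7]
ee_rot: [-0.058, 0.998, 0.0, -0.002]
contact_force: [-0.6, -0.1, -0.8]
gripper_width: 21.4
grasp_force: 59.9
```

Call:
move_arm(fingers=[0,0,0,0,0,0,0,0,0,0], travel=[[-6,-7.7,0],[-14.2,-12.9,0],[-23.7,-14.9,0],[-33.4,-13.5,0],[-41.9,-9,0],[-48.4,-1.7,0],[-52.1,7.3,0],[-52.4,17,0],[-49.4,26.2,0],[-43.4,33.9,0]], dr=[[0,0,0],[0,0,0],[0,0,0],[0,0,0],[0,0,0],[0,0,0],[0,0,0],[0,0,0],[0,0,0],[0,0,0]])

```text
clock: 9.15
position: [573.6, 117.9, 359.6]
ee_rot: [-0.058, 0.998, -0.002, -0.004]
contact_force: [-4.2, -3.5, -0.4]
gripper_width: 21.5
grasp_force: 60.4
```

Call:
move_arm(fingers=[0,0,0,0,0,0,0,0,0,0], travel=[[8.2,5.2,0],[17.7,7.2,0],[27.4,5.8,0],[35.9,1.3,0],[42.4,-6,0],[46.1,-15,0],[46.4,-24.7,0],[43.4,-33.9,0],[37.4,-41.6,0],[29.2,-46.8,0]], dr=[[0,0,0],[0,0,0],[0,0,0],[0,0,0],[0,0,0],[0,0,0],[0,0,0],[0,0,0],[0,0,0],[0,0,0]])

```text
clock: 10.15
position: [551.8, 69.4, 361.4]
ee_rot: [-0.057, 0.998, 0.003, 0.002]
contact_force: [0.5, 10.4, -0.0]
gripper_width: 20.9
grasp_force: 61.8
```

Run:
```python
from h import *
avg(3)
im,m=snap('wrist','w3.png')
cv2.imwrite('pics/w3v.png',cv2.resize(im[80:380,120:520,::-1],(800,600),interpolation=cv2.INTER_CUBIC))
```

```text
[[551.8, 69.4, 361.4], [553.1, 69.4, 361.3], [552.8, 69.7, 361.2], [552.5, 69.7, 361.2]]
mean [552.55  69.56 361.27] 
 [[-0.9934 -0.1143  0.0046]
 [-0.1143  0.9934  0.006 ]
 [-0.0052  0.0054 -1.    ]] t 10.3 F [0.6 8.1 0.4] w 21.150257399507893 61.67505919933319
```

View pics/w3v.png

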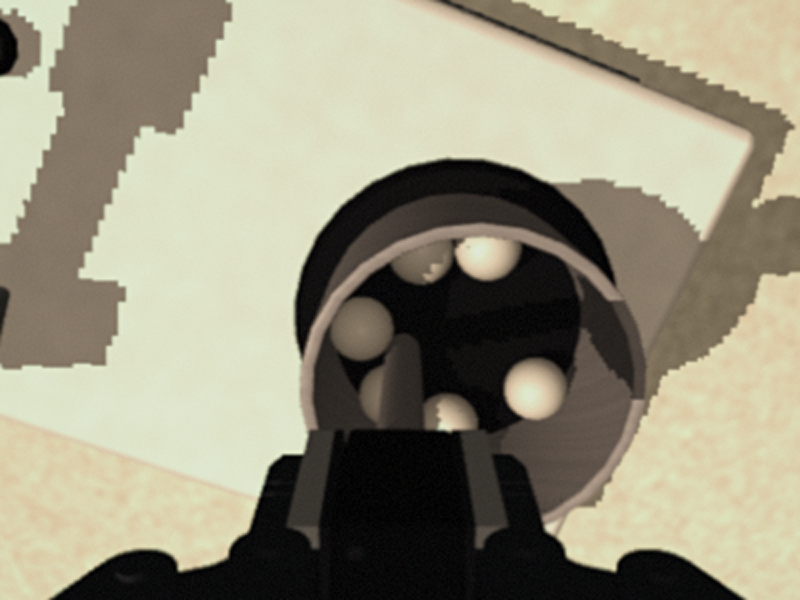

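Six beads are in the pot, at about (423,260), (487,255), (361,328), (385,395), (447,410) and (535,388). The rod is wedged inside of the bead at (361,328) with about 8 N on it. I'll go back to the middle, check the rod, and then push once more through the empty side.

Call:
move_arm(fingers=[0,0,0,0,0,0], travel=[[-3,8,0],[-6,17,0],[-10.5,26,0],[-10.5,26,0],[-10.5,26,0],[-10.5,26,0]], dr=[[0,0,0],[0,0,0],[0,0,0],[0,0,0],[0,0,0],[0,0,0]])

```text
clock: 10.95
position: [558.6, 95.6, 360.8]
ee_rot: [-0.058, 0.998, -0.0, -0.0]
contact_force: [0.0, 0.5, -1.3]
gripper_width: 21.3
grasp_force: 61.0
```

Run:
```python
from h import *
p,Rm=avg(3)
im,m=snap('wrist','w4.png')
cv2.imwrite('pics/w4v.png',cv2.resize(im[80:380,120:520,::-1],(800,600),interpolation=cv2.INTER_CUBIC))
for z,r in((71.5,6),(100,6),(125,50),(66,44)):
  c=p if r==6 else [559,94.8]
  for a in (0,180,90,270):
    q=np.array([c[0]+r*np.cos(np.radians(a)),c[1]+r*np.sin(np.radians(a)),z]);print(z,a,((proj(m,q)-[120,80])*2).round(0))
```

```text
[[558.6, 95.6, 360.8], [558.6, 95.6, 360.9], [558.6, 95.6, 361.0], [558.6, 95.6, 361.1]]
mean [558.61  95.61 360.96] 
 [[-9.933e-01 -1.154e-01 -6.000e-04]
 [-1.154e-01  9.933e-01 -4.000e-04]
 [ 6.000e-04 -3.000e-04 -1.000e+00]] t 11.1 F [ 0.6 -0.3 -0.3] w 21.44495954795771 60.99661588668823
71.5 0 [393. 318.]
71.5 180 [397. 285.]
71.5 90 [412. 303.]
71.5 270 [378. 299.]
100 0 [393. 346.]
100 180 [397. 310.]
100 90 [414. 330.]
100 270 [376. 326.]
125 0 [373. 512.]
125 180 [414. 181.]
125 90 [567. 377.]
125 270 [214. 339.]
66 0 [379. 411.]
66 180 [408. 173.]
66 90 [516. 311.]
66 270 [268. 284.]
```

View pics/w4v.png

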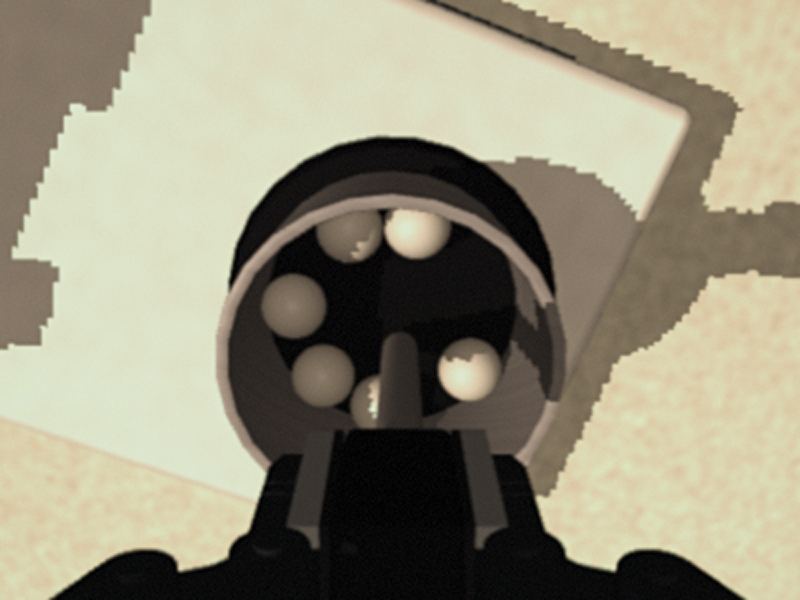

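The tip's front edge is at (400,333), against (397,285) predicted for an upright rod. The rod has pivoted about 0.13 rad in the grip, its tip towards tool -x. I'll tilt the tool by the same angle so the rod is upright at the pot's axis.

Call:
move_arm(fingers=[0,0,0,0,0,0,0], travel=[[-5,-0.5,0],[-10,-1,0],[-15,-1.5,0],[-19.4,-1.7,0],[-19.4,-1.7,0],[-19.4,-1.7,0],[-19.4,-1.7,0]], dr=[[0,0.032,0],[0,0.064,0],[0,0.096,0],[0,0.126,0],[0,0.126,0],[0,0.126,0],[0,0.126,0]])

```text
clock: 11.85
position: [577.9, 96.3, 361.1]
ee_rot: [-0.058, 0.996, -0.004, -0.063]
contact_force: [0.2, -0.4, 0.1]
gripper_width: 21.3
grasp_force: 60.9
```

```bash
cat > chk.py <<'E'
from h import *
import sys
# detect the stem: overlay-free check of predicted upright rod vs picture, prints dark/bright edges
def check(f,off=(0,0,0)):
    p,Rm=avg(3); im,m=snap('wrist',f)
    return p,Rm,im,m
E
python3 - <<'E'
from chk import *
p,Rm,im,m=check('w5.png')
cv2.imwrite('pics/w5v.png',cv2.resize(im[80:380,120:520,::-1],(800,600),interpolation=cv2.INTER_CUBIC))
tip=p+Rm@np.array([-17,1.7,289]);print('tip pred',tip)
for z in (72,100,120): print(z,[((proj(m,[tip[0]+dx,tip[1]+dy,z])-[120,80])*2).round(0).tolist() for dx,dy in((-6,0),(0,6),(0,-6))])
print([((proj(m,[559+50*a,94.8+50*b,125])-[120,80])*2).round(0).tolist() for a,b in((1,0),(-1,0),(0,1),(0,-1))])
E
```

```text
[[577.9, 96.3, 361.1], [577.9, 96.3, 361.2], [577.9, 96.3, 361.2], [577.9, 96.4, 361.2]]
mean [577.92  96.34 361.16] 
 [[-0.9855 -0.1156 -0.1245]
 [-0.1147  0.9933 -0.0145]
 [ 0.1254 -0.     -0.9921]] t 12.0 F [ 0.5 -0.6 -1.5] w 21.455207975662844 60.85611820220947
tip pred [558.47912425  95.78500547  72.31315099]
72 [[402.0, 331.0], [416.0, 349.0], [383.0, 346.0]]
100 [[402.0, 349.0], [419.0, 370.0], [381.0, 366.0]]
120 [[403.0, 365.0], [421.0, 387.0], [380.0, 383.0]]
[[378.0, 551.0], [418.0, 217.0], [569.0, 410.0], [223.0, 372.0]]
```

View pics/w5v.png

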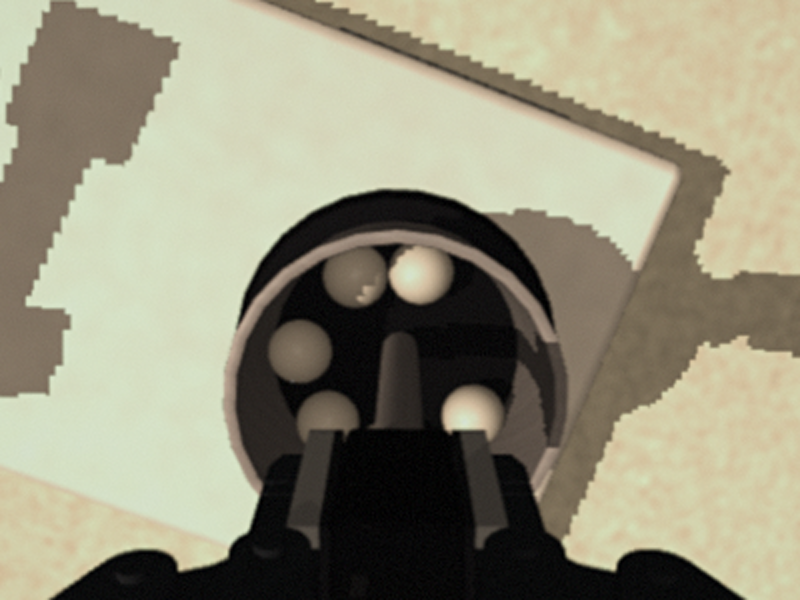

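Call:
move_arm(fingers=[0,0,0,0,0,0,0,0,0,0], travel=[[0.2,8.7,0],[2.4,17.5,0.3],[4.5,26.2,0.6],[13,22.4,1.6],[19.6,15.9,2.5],[23.8,7.4,3],[24.7,-1.9,3.1],[22.5,-11,2.9],[20.2,-15.1,2.6],[20.2,-15.1,2.6]], dr=[[0,0,0],[0,0,0],[0,0,0],[0,0,0],[0,0,0],[0,0,0],[0,0,0],[0,0,0],[0,0,0],[0,0,0]])

```text
clock: 13.05
position: [558.8, 79.5, 361.5]
ee_rot: [-0.058, 0.996, -0.002, -0.063]
contact_force: [-1.0, 3.6, 1.4]
gripper_width: 21.2
grasp_force: 61.4
```

Run:
```python
from chk import *
p,Rm,im,m=check('w6.png')
```

```text
[[558.8, 79.5, 361.5], [559.0, 79.2, 361.4], [559.1, 79.0, 361.3], [559.1, 79.0, 361.3]]
mean [558.99  79.15 361.37] 
 [[-0.9854 -0.1152 -0.1256]
 [-0.1145  0.9933 -0.0127]
 [ 0.1263  0.0019 -0.992 ]] t 13.2 F [-2.3  5.2  2.3] w 21.389120989940444 61.67208015918732
```

Call:
move_arm(fingers=[0,0,0,0,0,0,0,0,0,0], travel=[[-7,5,-1],[-15,10,-2],[-22,15,-3],[-22,15,-3],[-20,15,-18],[-17,15,-38],[-15,15,-58],[-12,15,-78],[-11,15,-90],[-11,15,-90]], dr=[[0,0,0],[0,0,0],[0,0,0],[0,0,0],[0,0,0],[0,0,0],[0,0,0],[0,0,0],[0,0,0],[0,0,0]])

```text
clock: 14.25
position: [580.2, 95.6, 450.8]
ee_rot: [-0.057, 0.996, -0.004, -0.061]
contact_force: [-0.6, -0.1, -1.4]
gripper_width: 21.5
grasp_force: 60.8
```

Run:
```python
from chk import *
p,Rm,im,m=check('w7.png')
w2=cv2.imread('pics/w2.png');w3=cv2.imread('pics/w6.png')
tip=p+Rm@np.array([-17,1.7,289]);print('tip pred',tip)
a=cv2.resize(im[80:380,160:500,::-1],None,fx=1.75,fy=1.75,interpolation=cv2.INTER_CUBIC)
q=np.array([160,80])
for z in (tip[2],tip[2]+30,tip[2]+60): print(z,[((proj(m,[tip[0]+dx,tip[1]+dy,z])-q)*1.75).round(0).tolist() for dx,dy in((-6,0),(0,6),(0,-6),(6,0))])
print([((proj(m,[559+50*a_,94.8+50*b,125])-q)*1.75).round(0).tolist() for a_,b in((1,0),(-1,0),(0,1),(0,-1))])
b=np.vstack([w2[140:260,250:440],w3[120:300,250:440],np.zeros((0,190,3),np.uint8)])
b=cv2.resize(b,(200,int(b.shape[0]*200/190)))
o=np.zeros((a.shape[0],a.shape[1]+200,3),np.uint8);o[:,:a.shape[1]]=a;o[:b.shape[0],a.shape[1]:]=b
print(o.shape);cv2.imwrite('pics/w7v.png',o)
```

```text
[[580.2, 95.6, 450.8], [580.0, 95.8, 449.2], [579.9, 96.0, 448.2], [579.8, 96.1, 447.6]]
mean [579.97  95.87 448.95] 
 [[-9.857e-01 -1.148e-01 -1.236e-01]
 [-1.139e-01  9.934e-01 -1.460e-02]
 [ 1.244e-01 -4.000e-04 -9.922e-01]] t 14.4 F [ 0.2  0.2 -1. ] w 21.10500928935139 60.827271938323975
tip pred [560.82357406  95.26164709 160.08481123]
160.08481123241046 [[281.0, 293.0], [294.0, 309.0], [264.0, 306.0], [278.0, 322.0]]
190.08481123241046 [[282.0, 311.0], [296.0, 329.0], [263.0, 325.0], [278.0, 343.0]]
220.08481123241046 [[282.0, 334.0], [299.0, 354.0], [261.0, 350.0], [278.0, 370.0]]
[[266.0, 390.0], [292.0, 174.0], [388.0, 298.0], [168.0, 273.0]]
(525, 795, 3)
```

View pics/w7v.png

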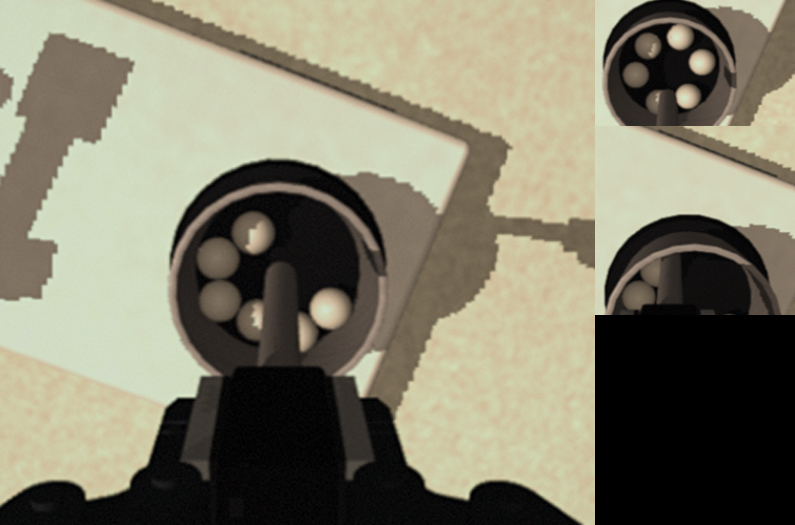

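The main picture shows six beads bunched on the left and bottom of the pot, at (253,232), (217,257), (219,300), (255,320), (303,332) and (330,308), clearly shifted from the first ring at top right. The tip's front edge is at (281,262) against (281,293) predicted, so the rod has pivoted back about 0.096 rad. I'll undo that much tool tilt and check it numerically.

Call:
move_arm(fingers=[0,0,0,0,0,0,0,0], travel=[[4,0,0.5],[8,0,1],[12,0,1.5],[14.7,0,2],[14.7,0,2],[14.7,0,2],[14.7,0,2],[14.7,0,2]], dr=[[0,-0.026,0],[0,-0.052,0],[0,-0.078,0],[0,-0.096,0],[0,-0.096,0],[0,-0.096,0],[0,-0.096,0],[0,-0.096,0]])

```text
clock: 15.25
position: [565.6, 94.9, 448.6]
ee_rot: [-0.058, 0.998, -0.001, -0.015]
contact_force: [0.9, -0.3, -0.8]
gripper_width: 21.4
grasp_force: 60.7
```

Run:
```python
from chk import *
p,Rm,im,m=check('w8.png')
tip=p+Rm@np.array([-4,1.7,290]);print('tip pred',tip,'tilt',Rm[:,2])
print('pred front',proj(m,tip+[-6,0,0]),'L/R',proj(m,tip+[0,-6,0]),proj(m,tip+[0,6,0]))
for n in ('w7.png','w8.png'):
  g=cv2.imread('pics/'+n,0); print(n,'col',g[195:290:3,318:323].mean(1).round(0).astype(int).tolist())
r=int(proj(m,tip)[1])
print('row',r+8,g[r+8,295:345:2].tolist())
```

```text
[[565.6, 94.9, 448.6], [565.5, 94.9, 448.6], [565.5, 94.9, 448.7], [565.5, 94.9, 448.7]]
mean [565.51  94.86 448.64] 
 [[-9.929e-01 -1.155e-01 -3.010e-02]
 [-1.154e-01  9.933e-01 -3.600e-03]
 [ 3.030e-02 -1.000e-04 -9.995e-01]] t 15.4 F [ 0.1 -0.5 -0.4] w 21.440151199539894 60.69074034690857
tip pred [560.56142307  95.98162472 158.65030701] tilt [-0.0300938  -0.00355804 -0.99954075]
pred front [320.91086431 227.61068736] L/R [311.33075792 234.94013964] [328.4587152  236.84143019]
w7.png col [9, 9, 9, 10, 8, 9, 9, 7, 8, 17, 15, 17, 51, 49, 48, 49, 47, 48, 48, 46, 47, 47, 45, 45, 46, 46, 45, 44, 44, 43, 42, 41]
w8.png col [8, 15, 14, 14, 15, 14, 15, 13, 14, 14, 9, 9, 46, 46, 46, 45, 46, 43, 44, 45, 45, 45, 45, 44, 43, 45, 44, 45, 44, 43, 43, 41]
row 243 [50, 89, 96, 103, 104, 114, 190, 181, 122, 69, 64, 54, 49, 43, 42, 39, 33, 134, 186, 167, 141, 110, 79, 24, 66]
```

Call:
move_arm(fingers=[0,0,0,0,0,0,0,0,0,0], travel=[[-0.5,-10,0],[-2,-35,0],[-4,-75,0],[-6,-115,0],[-8,-155,0],[-10,-195,0],[-12,-235,0],[-14,-275,0],[-16,-315,0],[-18,-350,0]], dr=[[0,0,0],[0,0,0],[0,0,0],[0,0,0],[0,0,0],[0,0,0],[0,0,0],[0,0,0],[0,0,0],[0,0,0]])

```text
clock: 16.45
position: [623.4, -253.5, 448.1]
ee_rot: [-0.057, 0.998, -0.001, -0.015]
contact_force: [0.9, -0.1, -0.1]
gripper_width: 21.1
grasp_force: 60.7
```

Call:
move_arm(fingers=[0,0,0,0,0,0,0], travel=[[-1.5,-25,0],[-2.3,-43,0],[-2.7,-52.3,0],[-2.7,-52.3,0],[-2.7,-52.3,20],[-2.7,-52.3,40],[-2.7,-52.3,60]], dr=[[0,0,0],[0,0,0],[0,0,0],[0,0,0],[0,0,0],[0,0,0],[0,0,0]])

```text
clock: 17.15
position: [630.5, -301.1, 388.2]
ee_rot: [-0.059, 0.998, -0.001, -0.014]
contact_force: [-0.1, 0.5, -0.7]
gripper_width: 21.4
grasp_force: 60.8
```

Run:
```python
from chk import *
p,Rm,im,m=check('w9.png')
tip=p+Rm@np.array([-5.5,1.7,290]);print('tip pred',tip)
print('tip px',proj(m,tip),'hole px',proj(m,[629,-301.3,70]),'front',proj(m,tip+[-6,0,0]))
g=cv2.imread('pics/w9.png',0)
print('col',g[170:270:3,318:323].mean(1).round(0).astype(int).tolist())
q=(proj(m,[629,-301.3,70])).astype(int)
cv2.imwrite('pics/w9v.png',cv2.resize(im[140:300,220:420,::-1],(800,640))[:600])
sd=arm.get_image('side'); cv2.imwrite('pics/s9.png',sd[:,:,::-1])
ms=arm.camera_model('side'); print('side tip',proj(ms,tip),'hole',proj(ms,[629,-301.3,70]))
g=cv2.cvtColor(sd,cv2.COLOR_RGB2GRAY); t=proj(ms,tip).astype(int)
for dv in (-20,-14,-8,-2,4): print(t[1]+dv,g[t[1]+dv,t[0]-24:t[0]+25:2].tolist())
```

```text
[[630.5, -301.1, 388.2], [629.9, -300.7, 383.6], [630.1, -300.9, 385.0], [630.5, -301.3, 387.3]]
mean [ 630.27 -301.02  386.02] 
 [[-0.9926 -0.1169 -0.0335]
 [-0.1169  0.9931 -0.0013]
 [ 0.0334  0.0027 -0.9994]] t 17.3 F [ 0.  -1.   0.5] w 21.283938166377972 60.77177882194519
tip pred [ 625.81065888 -299.05754264   96.00513537]
tip px [320.988445  236.8393867] hole px [317.26271828 231.0747277 ] front [322.01330979 228.60519616]
col [99, 51, 51, 50, 115, 165, 159, 163, 163, 169, 164, 167, 163, 165, 164, 170, 130, 87, 65, 51, 43, 42, 42, 41, 41, 41, 41, 42, 42, 41, 41, 40, 40, 41]
side tip [376.95576031 341.03423185] hole [378.03764439 349.45779312]
321 [222, 224, 223, 219, 220, 221, 221, 223, 224, 224, 224, 223, 204, 107, 138, 141, 129, 130, 131, 128, 127, 128, 82, 68, 68]
327 [222, 222, 221, 224, 223, 224, 224, 227, 226, 225, 227, 222, 148, 121, 144, 191, 224, 212, 137, 128, 130, 119, 70, 67, 67]
333 [226, 223, 227, 223, 226, 225, 223, 224, 223, 223, 224, 221, 112, 132, 149, 220, 220, 217, 221, 223, 173, 119, 70, 65, 64]
339 [222, 224, 223, 223, 224, 217, 179, 142, 178, 203, 201, 183, 113, 140, 156, 198, 199, 202, 204, 209, 223, 225, 223, 140, 100]
345 [134, 128, 136, 197, 199, 202, 201, 196, 158, 164, 201, 203, 208, 213, 206, 205, 199, 200, 199, 204, 203, 214, 224, 227, 227]
```

Call:
move_arm(fingers=[0,0,0,0,0,0,0], travel=[[-1.8,-1.9,0],[-1.8,-1.9,10],[-1.8,-1.9,20],[-1.8,-1.9,30],[-1.8,-1.9,40],[-1.8,-1.9,50],[-1.8,-1.9,50]], dr=[[0,0,0],[0,0,0],[0,0,0],[0,0,0],[0,0,0],[0,0,0],[0,0,0]])

```text
clock: 18.1
position: [631.4, -303.9, 335.9]
ee_rot: [-0.058, 0.998, -0.0, -0.015]
contact_force: [2.6, 2.0, -2.8]
gripper_width: 21.2
grasp_force: 60.4
```

Call:
move_arm(fingers=[0,0,0,0,0,0], travel=[[0,0,9],[0,0,18],[0,0,27],[0,0,34],[0,0,36],[0,0,36]], dr=[[0,0,0],[0,0,0],[0,0,0],[0,0,0],[0,0,0],[0,0,0]])

```text
clock: 18.7
position: [630.8, -303.9, 301.9]
ee_rot: [-0.058, 0.998, -0.001, -0.014]
contact_force: [3.7, 4.6, 1.0]
gripper_width: 21.4
grasp_force: 61.2
```

Call:
move_arm(fingers=[30,50,85,85,85,85,85,85,85,85], travel=[[0,0,0],[0,0,0],[0,0,0],[0,0,0],[0,0,0],[0,0,-10],[0,0,-30],[0,0,-60],[0,0,-100],[0,0,-140]], dr=[[0,0,0],[0,0,0],[0,0,0],[0,0,0],[0,0,0],[0,0,0],[0,0,0],[0,0,0],[0,0,0],[0,0,0]])

```text
clock: 19.7
position: [633.9, -304.1, 444.3]
ee_rot: [-0.058, 0.998, -0.001, -0.015]
contact_force: [1.4, -0.3, -0.0]
gripper_width: 85.0
grasp_force: 0.0
```

Run:
```python
from chk import *
p,Rm,im,m=check('w10.png')
# grip top dark blob vs predicted
g=cv2.cvtColor(im,cv2.COLOR_RGB2GRAY)
c=proj(m,[629,-301.3,165]);print('pred grip top',c,[proj(m,[629+a,-301.3+b,165]).round(0) for a,b in((-12,-10),(-10,12),(12,10),(10,-12))])
r=g[int(c[1])];print([ (u,int(r[u])) for u in range(int(c[0])-36,int(c[0])+37,4)])
print([ (v,int(g[v,int(c[0])])) for v in range(int(c[1])-50,int(c[1])+41,4)])
# pad in w0 (black quad)
m0=load('w0.png');g0=cv2.imread('pics/w0.png',0)
roi=np.zeros_like(g0);roi[90:175,365:450]=(g0[90:175,365:450]<28)
n,l,st,ce=cv2.connectedComponentsWithStats(roi);k=1+st[1:,4].argmax()
rect=cv2.minAreaRect(np.argwhere(l==k)[:,::-1].astype(np.float32));print(rect,st[k])
P=np.array([atz(m0,*q,136) for q in cv2.boxPoints(rect)]);print(P.round(1),P.mean(0),np.linalg.norm(P-np.roll(P,-1,0),axis=1))
# also w1/w2/w5... hinge
```

```text
[[633.9, -304.1, 444.3], [634.4, -304.6, 453.7], [634.4, -304.5, 451.4], [634.1, -304.2, 447.6]]
mean [ 634.19 -304.38  449.22] 
 [[-0.993  -0.1161 -0.0207]
 [-0.1159  0.9932 -0.0083]
 [ 0.0215 -0.0058 -0.9998]] t 19.85 F [ 0.6 -0.3 -0.9] w 84.78759303560939 0.0
pred grip top [324.29507212 235.54067922] [array([312., 217.]), array([344., 223.]), array([337., 254.]), array([305., 248.])]
[(288, 141), (292, 144), (296, 144), (300, 145), (304, 44), (308, 12), (312, 6), (316, 13), (320, 12), (324, 11), (328, 12), (332, 7), (336, 113), (340, 138), (344, 142), (348, 141), (352, 136), (356, 131), (360, 165)]
[(185, 139), (189, 141), (193, 141), (197, 46), (201, 32), (205, 24), (209, 2), (213, 6), (217, 0), (221, 13), (225, 10), (229, 12), (233, 11), (237, 14), (241, 9), (245, 12), (249, 71), (253, 168), (257, 166), (261, 168), (265, 167), (269, 163), (273, 163)]
((407.273193359375, 135.07151794433594), (49.40439224243164, 56.43218994140625), 36.469234466552734) [ 373  100   70   70 2691]
[[503.5 -98.7 136. ]
 [461.  -86.7 136. ]
 [470.8 -46.7 136. ]
 [514.6 -57.7 136. ]] [487.4603847  -72.45772071 136.        ] [44.1049282  41.16236613 45.11927596 42.47415803]
```

The rod stands at the right height and place in its stand (numeric check), and the pad's centre is at (487,-72), with its sides matching. Now over to the lever, fingers closing.

Call:
move_arm(fingers=[60,30,0,0,0,0,0,0,0,0], travel=[[6,12,0],[18,37,0],[36,75,0],[54,112,0],[72,149,0],[90,186,0],[106,220,0],[116,240,0],[119.5,247.5,0],[119.5,247.5,0]], dr=[[0,-0.01,0],[0,-0.02,0],[0,-0.026,0],[0,-0.026,0],[0,-0.026,0],[0,-0.026,0],[0,-0.026,0],[0,-0.026,0],[0,-0.026,0],[0,-0.026,0]])

```text
clock: 20.9
position: [486.4, -71.5, 445.5]
ee_rot: [-0.059, 0.998, -0.0, -0.002]
contact_force: [-0.0, -0.7, 0.4]
gripper_width: 0.3
grasp_force: 0.0
```

Run:
```python
from chk import *
p,Rm,im,m=check('w11.png')
q=p+Rm@[0,0,173];print('fingertip',q)
g=cv2.cvtColor(im,cv2.COLOR_RGB2GRAY)
for k in ([503.5,-98.7],[461,-86.7],[470.8,-46.7],[514.6,-57.7]): print(proj(m,k+[136]).round(0))
n,l,st,ce=cv2.connectedComponentsWithStats((g<28).astype(np.uint8))
for k in range(1,n):
    if st[k,4]>800: print(st[k].tolist(),ce[k].round(0))
```

```text
[[486.4, -71.5, 445.5], [487.0, -72.0, 445.4], [487.3, -72.4, 445.3], [487.5, -72.6, 445.2]]
mean [487.07 -72.13 445.36] 
 [[-9.932e-01 -1.162e-01 -4.600e-03]
 [-1.162e-01  9.932e-01 -7.000e-04]
 [ 4.700e-03 -2.000e-04 -1.000e+00]] t 21.05 F [-0.2 -0.7 -0.1] w -0.12089571180819352 0.0
fingertip [486.27426391 -72.25126634 272.36664632]
[281. 241.]
[302. 187.]
[355. 207.]
[333. 261.]
[285, 188, 69, 69, 3080] [319. 221.]
[0, 201, 27, 74, 1450] [ 11. 237.]
[418, 239, 113, 98, 1948] [460. 269.]
[458, 279, 63, 42, 1616] [492. 298.]
[0, 296, 633, 184, 52762] [317. 424.]
[0, 334, 61, 53, 1914] [ 25. 360.]
```

Call:
move_arm(fingers=[0,0,0,0,0,0,0,0], travel=[[0,0,15],[0,0,45],[0,0,80],[0,0,105],[0,0,120],[0,0,125],[0,0,125],[0,0,125]], dr=[[0,0,0],[0,0,0],[0,0,0],[0,0,0],[0,0,0],[0,0,0],[0,0,0],[0,0,0]])

```text
clock: 21.9
position: [487.1, -72.4, 321.4]
ee_rot: [-0.058, 0.998, -0.0, -0.001]
contact_force: [-0.1, -1.0, 1.2]
gripper_width: -0.2
grasp_force: 0.0
```

```bash
python3 -c "from h import *;avg(3)"
```

```text
[[487.1, -72.4, 321.4], [487.0, -72.3, 321.6], [486.9, -72.2, 321.7], [486.8, -72.2, 321.7]]
mean [486.93 -72.27 321.61] 
 [[-9.933e-01 -1.153e-01 -2.000e-03]
 [-1.153e-01  9.933e-01 -4.000e-04]
 [ 2.100e-03 -2.000e-04 -1.000e+00]] t 22.05 F [ 0.1 -0.8  0. ] w -0.08336287900001822 0.0
```

Fingertips are at 148.6. I'll press in small steps of 2.5 mm per row, to about 124 first.

Call:
move_arm(fingers=[0,0,0,0,0,0,0,0,0,0], travel=[[0,0,3],[0,0,6],[0,0,9],[0,0,12],[0,0,15],[0,0,18],[0,0,21],[0,0,24],[0,0,24],[0,0,24]], dr=[[0,0,0],[0,0,0],[0,0,0],[0,0,0],[0,0,0],[0,0,0],[0,0,0],[0,0,0],[0,0,0],[0,0,0]])

```text
clock: 23.05
position: [485.8, -72.1, 296.6]
ee_rot: [-0.058, 0.998, -0.0, -0.003]
contact_force: [-3.4, 1.9, 7.3]
gripper_width: -0.0
grasp_force: 3.0
```

```bash
python3 -c "from h import *;avg(3)"
```

```text
[[485.8, -72.1, 296.6], [485.8, -72.1, 296.7], [485.8, -72.1, 296.7], [485.8, -72.1, 296.7]]
mean [485.8  -72.08 296.66] 
 [[-9.933e-01 -1.155e-01 -6.100e-03]
 [-1.155e-01  9.933e-01 -5.000e-04]
 [ 6.100e-03  2.000e-04 -1.000e+00]] t 23.2 F [-4.3  2.8  5.4] w -0.2230496461238336 2.9602964222431183
```

Call:
move_arm(fingers=[0,0,0,0,0,0,0,0,0,0], travel=[[0,0,2],[0,0,4],[0,0,6],[0,0,6.5],[0,0,6.5],[0,0,6.5],[0,0,6.5],[0,0,6.5],[0,0,6.5],[0,0,6.5]], dr=[[0,0,0],[0,0,0],[0,0,0],[0,0,0],[0,0,0],[0,0,0],[0,0,0],[0,0,0],[0,0,0],[0,0,0]])

```text
clock: 24.2
position: [485.5, -72.0, 290.4]
ee_rot: [-0.058, 0.998, -0.0, -0.003]
contact_force: [-5.7, 3.0, 8.0]
gripper_width: 0.1
grasp_force: 4.0
```

Run:
```python
from h import *
p,Rm=avg(6);print(p+Rm@[0,0,173])
# side camera check: does anything show pad? print projections
im,m=snap('wrist','w12.png');ms,mm=snap('side','s12.png');sc,ms2=snap('scene','c12.png')
print(proj(ms2,[487,-72,117]),proj(mm,[487,-72,117]))
```

```text
[[485.5, -72.0, 290.4], [485.5, -72.0, 290.4], [485.5, -72.0, 290.4], [485.5, -72.0, 290.4], [485.5, -72.0, 290.3], [485.5, -72.0, 290.4], [485.5, -72.0, 290.4]]
mean [485.49 -72.03 290.36] 
 [[-9.933e-01 -1.155e-01 -6.700e-03]
 [-1.155e-01  9.933e-01 -4.000e-04]
 [ 6.700e-03  4.000e-04 -1.000e+00]] t 24.5 F [-5.   2.8  8. ] w 0.30007366403836394 4.046160522848368
[484.32373818 -72.10314313 117.36260786]
[324.45849992 193.83318156] [272.96224188 286.23679262]
```

Fingertips are at 117.4 mm with 8.0 N, steady, which is what halfway should read. Handing in.

```bash
python3 -c "from bench import arm;print(arm.job_done())"
```

```text
the job is handed in; nothing more can be done
None
```

I stirred the beads, stood the rod back in its stand, and handed the job in at about 24.6 s with the fingers holding the lever about halfway (fingertips at 117.4 mm, 8 N, steady); no verdict was shown, and the beads' 20 mm shift and the bystanders were not measured.

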